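# Load the shielded counting chamber with its lever-lifted flap

### The arm

A 6-joint arm with a two-finger parallel gripper is mounted at the origin on a cart in front of the work surface, level with it; the furniture and walls round the work are solid. World frame = base frame: x ahead of the robot, y to its left, z up, the work surface at z = 0. Lengths are in m, angles in degrees, forces in N, time in s.
With the tool pointing down it reaches from about 0.375 to 0.9 m from the base axis. Payload 3.1 kg.
Tool frame: the origin (TCP) lies midway between the tips of the shut fingers; the grasp point (between the pads) lies 19 mm behind it; z points along the fingers, y is the line along which they close (so a half turn about z gives the same grasp; the last joint's range is limited). The gripper opens to 87 mm and grips with 3 to 60 N. Pads are 19 mm wide; open, the fingers measure 117 mm over their backs; the gripper's body (75 mm by 190 mm) begins 51 mm behind the grasp point.
Start: joints at [-81.732, 30.224, 82.088, -0, 67.689, -10.227], TCP at [0.198, -0.593, 0.223] pointing down, gripper open.
Joint ranges: [-176.69, 176.69], [-43.24, 126.21], [12.49, 139.97], [-82, 262], [0, 151.66], [-163.58, 163.58]. Speed limits (degrees/s): [159.86, 159.86, 180, 180, 180, 180].

### API

Orientations are given as a 3x3 rotation matrix whose columns are the frame's x, y, z axes.
In Python, from rig import bot, telemetry, ticket, capture gives the robot as it stands (bot), with the cameras as plain functions, the readings (telemetry) and the job (ticket).
- The arm moves only by the tool advance, called after ">>>" as name(argument=value, ...) on one line, values as JSON. Schema: {"type":"object","properties":{"moves":{"type":"array","items":{"type":"number"},"minItems":7,"maxItems":140},"only":{"type":"string"},"quiet":{"type":"boolean"},"lines":{"type":"string"}},"required":["moves"],"additionalProperties":false}. moves is one flat list of numbers that holds 1 to 20 rows one after another, with no inner brackets; each row has 7 numbers: dx, dy, dz in fractions of the full range, 1 being 0.3 m, then a rotation vector rx, ry, rz in parts of the range, where 1.0 means 180 degrees, then the opening from 0.0 (shut) to 1.0 (fully open); each row is the pose to reach, as a shift and turn from the pose commanded when the call began, along the tool's axes at that moment; what a row does not reach only later rows make up. A row lasts 1/10 s, in which the tool goes at most 0.05 m and 8.59 degrees, less where a joint would pass 70% of its speed; a pose out of reach is approached as far as the arm can. The fingers move at their own pace and stop on an object; the grip force is fixed at half the most. Time passes only in rows, so rows that do not move let the fingers close. The tool returns the time, the measured TCP pose, the force, the opening and the grip force at its end. only (a regular expression) keeps the lines of the reply that match it, lines (a string "A,B") keeps lines A to B, and quiet returns only ok. Input that does not fit is refused with a message, and nothing moves.
- telemetry.read_state(): the state, without advancing time (a new reading comes with each control period).
- capture(name): name is "scene" or "side" or "wrist"; returns a dict with "color" (420x560x3 uint8, red, green, blue), "K" (3x3 intrinsics, pixels), "view" (4x4, takes a point from world to camera coordinates); the wrist camera has in their place "mount" (4x4, takes a point from camera to tool coordinates, whose origin is the TCP and whose axes are the flange's). Camera axes: x right, y up, looking along -z (the intrinsics and any distortion apply to the point x, -y, -z); pixel columns grow to the right and rows downward; lengths in m; the calibration is good to about 2 mm. The wrist camera is an equidistant fisheye: a pixel r from the principal point sees the ray r / f radians off the axis. A picture is of the moment at which its call begins: read the wrist's pose just before it. There is no depth.
- ticket.hand_in(): hands the job in; it is judged then, once.
The state is a dict: "time_s": time; "joint_positions": joint angles; "qvel": joint speeds; "tau": joint torques, N m; "position": TCP position; "tcp_rot": TCP orientation; "force": force on the tool from outside, world axes, zero at the start; "moment": the same for the moment, N m; "opening": opening from 0.0 (shut) to 1.0 (fully open); "grasp_force": force on a finger pad.
Only numpy, scipy, OpenCV 4.12 (cv2) and the standard library are available. Lean on these libraries where they do the work, as an engineer would, in place of code of your own. Each camera call takes 0.05 s, during which the arm holds its last target. There are 200 camera calls.

### The job

Load the sample into the shielded counting chamber, only pressing and pushing with the fingertips: press the long end of the lever right down until the spring latch snaps over it and keeps the heavy flap up by itself, then push the plate at the end of the sled's rod until the sled with its jar is fully home against the chamber's back wall. Then push the latch's upright tab aside, away from the lever, so that the flap drops shut behind the jar. Raise the flap only by its lever, do not touch the flap or the jar, lift nothing, keep the jar standing in its nest, and leave the things round about where they are.

Things in the scene. Friction and masses are not known exactly. Their poses are not given: they have to be found in the camera images.
- chamber: Grey lead-lined chamber on an aluminium base plate 338 x 262 x 6 mm, fixed to the bench; a steel probe stands on its roof (top 233 mm). Origin on the bench under the middle of the mouth; x points into the chamber along the slide way (rails y +-0.041, x -0.142 to the back wall's inner face at 0.108), y left, z up. House: x 0 to 0.126, y +-0.061, z to 0.114.
- lever_pivot (a point): Centre of the lever's pivot pin, at chamber x -0.04, y -0.105, z 0.099: the lever lies to the right of the slide way (plane y = -0.105), between two upright plates 30 mm wide and 116 mm high. Its long end points along chamber -x.
- flap (a joint): Heavy steel-faced slab 122 x 106 x 14 mm (1.8 kg) on the sloping mouth, hinged along its top edge at chamber x 0.05, z 0.11. Radians: 0 shut, grows as it swings outward and up; about 0.85 with the lever latched, its lip then 86 mm above the bench at chamber x -0.05. Falls shut by its own weight in under 1 s. A notch in its lower edge clears the sled's rod.
- flap_lip (a point): Middle of the flap's lower edge.
- lever (a joint): Straight steel lever, 20 mm wide, 10 mm thick. Radians: 0 at rest with the long end 0.29 rad above level and the short nose under the flap's roller; grows as the long end is pressed down. The latch snaps over it at about 0.56; the stop is at 0.62. Pressing takes 8 to 15 N; let go before it is latched and it comes back up.
- lever_pad (a point): Centre of the top face of the ribbed black paddle (58 mm along the lever, 52 mm wide, 8 mm thick) at the long end of the lever, 200 mm from the pivot along the lever and 7.5 mm above its centre line. About 163 mm above the bench at rest, 54 mm when latched, 43 mm at the stop.
- latch (a joint): Spring latch: bolt with a bevelled nose that slides across the lever (m). 0 with the nose out over the lever's path (spring about 3 N); grows as it is drawn away from the lever, to 0.016. The nose overlaps the lever by 8 mm, so past 0.008 frees it; the lever pushes the bolt back by itself on the way down. Drawing it with the lever latched takes 5 to 12 N.
- latch_tab (a point): Centre of the face, on the lever's side, of the latch's upright tab (34 mm wide along x, 6 mm thick, top 13 mm above this point). It looks along chamber +y; push it along -y. The latch block (36 x 24 mm) stands between tab and lever, its top 23 mm below this point. The lever stays over 50 mm to the +y side and jumps up about 40 mm there when freed.
- sled: Loose steel sled (0.4 kg) on the base plate between the guide rails: tray 72 x 78 x 6 mm, six short pins round the jar, an 8 mm rod running back to a black push plate. Origin under the middle of the tray, x into the chamber. 2 mm play to each rail; home with its origin at chamber x = 0.072 (tray against the back wall). Pushing takes 2 to 5 N.
- push_plate (a point): Centre of the rear face (looking along the sled's -x) of the upright push plate at the end of the rod, 44 x 44 mm, 8 mm thick, 197 mm behind the sled's origin and 32 mm above the bench. Home: at chamber x = -0.125.
- sample_jar: Small white specimen jar with a screw cap, 47 mm wide, 53 mm high, standing loose in the nest of pins on the sled. Origin at the centre of its foot.
- tally_counter: Bystander: grey hand tally counter, 58 x 60 x 36 mm, on the left.
- tape_roll: Bystander: roll of tape, 66 mm across, 18 mm high, on the left.
- cover_glass: Bystander: flat carton 50 x 66 x 16 mm, on the right.
- wash_bottle: Bystander: wash bottle with a bent nozzle, 149 mm high, on the left at the back.

How it is judged:
By the outcome, as a careful person would: the job done as asked, in the order asked, and still so for the second after the job is handed in, with the robot touching nothing.
It also fails if it takes over 64 s, if anything falls off the work surface, if the arm or the gripper's body presses on something with over 40 N, if the wrist force passes 120 N, or if a joint passes its speed limit or range.

## Working session

There is one attempt and no reset: what is moved stays moved. The work goes in short steps, Python scripts to look and compute and a tool call to move; the robot and the scene stay as the last step left them, time stands still between calls to the robot, and variables do not carry over. Pictures are saved under pics/ and viewed, at most 10 in all, crops included, and the job is handed in when it is done.

```bash
ls; mkdir -p pics; python3 - <<'E'
from rig import bot, telemetry, ticket, capture
import cv2,numpy as np
s=telemetry.read_state();print(s)
ims=[]
for n in("scene","side"):
    c=capture(n);cv2.imwrite(f"pics/{n}0.png",c["color"][:,:,::-1]);np.savez(f"pics/{n}0.npz",**{k:c[k] for k in c});print(n,c["K"],c["view"],[k for k in c])
E
```

```text
pics
rig.py
{'time_s': 0.0, 'joint_positions': array([-8.17340299e+01,  3.02761381e+01,  8.21572646e+01,  9.81221711e-04,
        6.76884263e+01, -1.02285406e+01]), 'qvel': array([ 0.08957125, -0.01932369, -0.19745838,  0.01578667, -0.03441141,
       -0.07261437]), 'tau': array([-2.98668192e-04, -4.40042925e+01, -1.76594138e+01,  6.30257791e-02,
        5.83141192e-02, -1.68120514e-04]), 'position': array([ 0.1981711 , -0.59197633,  0.22159708]), 'tcp_rot': array([[ 9.48356175e-01,  3.17207315e-01, -2.90018293e-04],
       [ 3.17207204e-01, -9.48353917e-01,  2.10650375e-03],
       [ 3.93158414e-04, -2.08971173e-03, -9.99997739e-01]]), 'force': array([-0.01782969,  0.37258617, -0.34055387]), 'moment': array([-0.00890873,  0.020331  , -0.03690627]), 'grasp_force': 0.0, 'opening': 1.002390048747636}
scene [[382.11529718   0.         279.03513805]
 [  0.         382.11529718 209.02154355]
 [  0.           0.           1.        ]] [[-0.73196553 -0.68128399 -0.00886478  0.46221268]
 [ 0.37977859 -0.41876384  0.8248667  -0.34995307]
 [-0.56568072  0.60040734  0.56525777 -0.81902643]
 [ 0.          0.          0.          1.        ]] ['color', 'K', 'view']
side [[526.45572726   0.         280.25499271]
 [  0.         526.45572726 203.25178482]
 [  0.           0.           1.        ]] [[ 0.85082161 -0.52499712 -0.02192278 -0.54379562]
 [ 0.28307552  0.42281008  0.86087159 -0.26908517]
 [-0.44268593 -0.73865395  0.50834978 -1.34857349]
 [ 0.          0.          0.          1.        ]] ['color', 'K', 'view']
```

View pics/scene0.png

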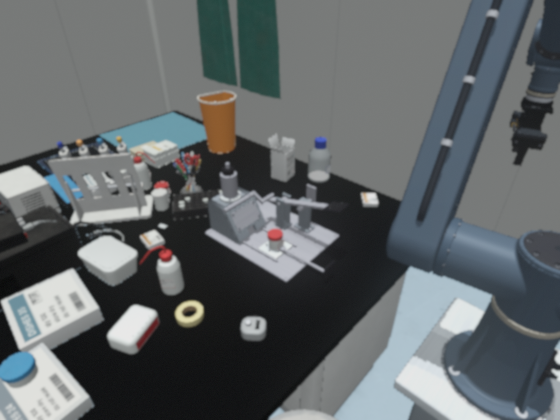

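View pics/side0.png

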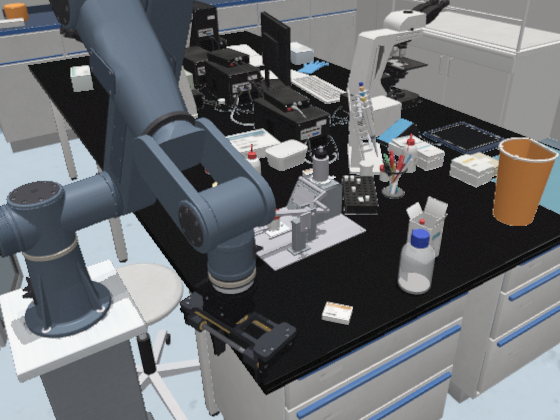

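The scene picture shows the chamber's base plate at about (207,234), (278,271), (338,235), with the paddle near (335,206), the push plate near (325,268) and the jar near (275,237). In the side picture the arm hides part of the plate, and the latch and pivot plates are near (300,235). I'll enlarge the scene view.

```bash
python3 - <<'E'
import cv2
a=cv2.imread("pics/scene0.png")[160:285,195:360];b=cv2.imread("pics/side0.png")[140:275,235:385]
cv2.imwrite("pics/a.png",cv2.resize(a,None,fx=4.8,fy=4.8,interpolation=cv2.INTER_CUBIC))
cv2.imwrite("pics/b.png",cv2.resize(b,None,fx=4.4,fy=4.4,interpolation=cv2.INTER_CUBIC))
E
```

```text
(no output)
```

View pics/a.png

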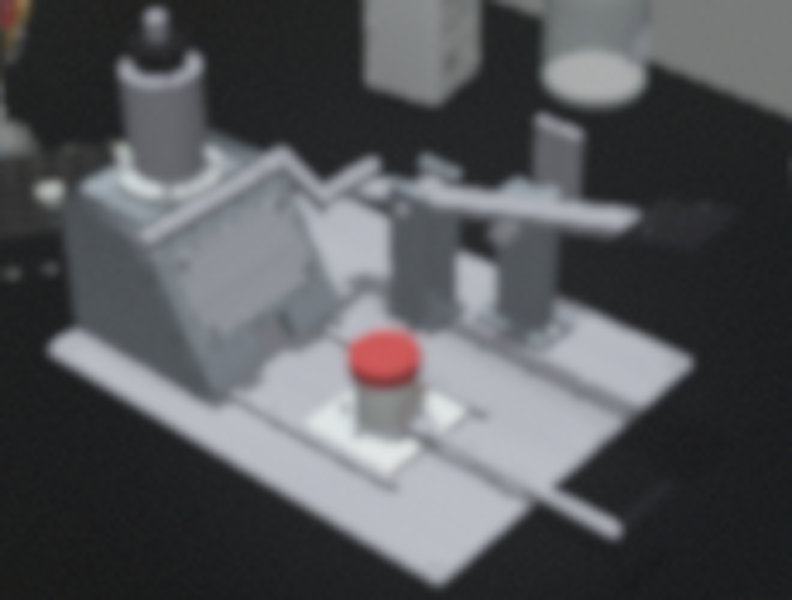

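View pics/b.png

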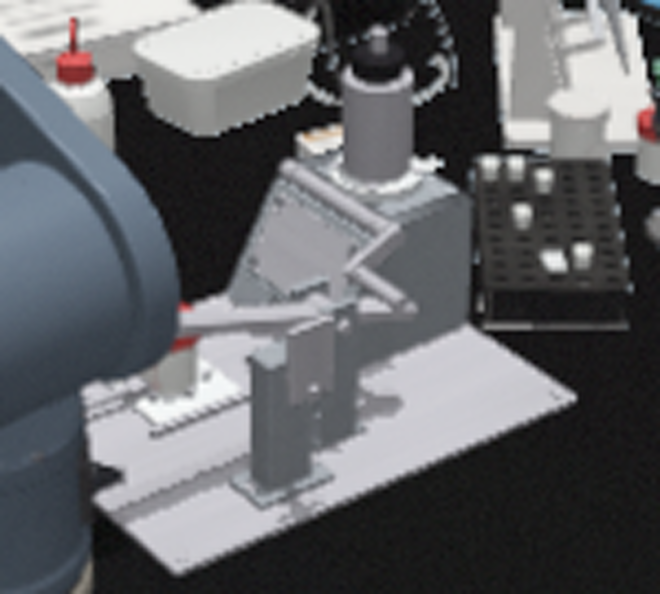

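```bash
cat > h.py <<'E'
import numpy as np
def ray(n,u,v,tag="0"):
    d=np.load(f"pics/{n}{tag}.npz");K,V=d["K"],d["view"];R=V[:3,:3];o=-R.T@V[:3,3]
    c=np.linalg.inv(K)@[u,v,1];c=np.array([c[0],-c[1],-c[2]]);return o,R.T@c
def onz(n,u,v,z,tag="0"):
    o,r=ray(n,u,v,tag);return o+r*(z-o[2])/r[2]
def proj(n,P,tag="0"):
    d=np.load(f"pics/{n}{tag}.npz");c=d["view"][:3,:3]@P+d["view"][:3,3];q=d["K"]@[c[0],-c[1],-c[2]];return q[:2]/q[2]
def A(u,v):return (u+.5)/4.8-.5+195,(v+.5)/4.8-.5+160
def B(u,v):return (u+.5)/4.4-.5+235,(v+.5)/4.4-.5+140
E
python3 - <<'E'
from h import *
np.set_printoptions(precision=4,suppress=True)
BL=onz("scene",*A(48,350),.006);FL=onz("scene",*A(438,587),.006);FR=onz("scene",*A(693,362),.006)
FRs=onz("side",*B(180,575),.003);BRs=onz("side",*B(577,397),.006)
for n in("BL","FL","FR","FRs","BRs"):print(n,eval(n))
print(np.linalg.norm(BL-FL),np.linalg.norm(FL-FR),np.linalg.norm(BRs-FRs),np.linalg.norm(BRs-BL))
for a,b in((FL,BL),(FRs,BRs),(FR,BRs)):print("yaw",np.degrees(np.arctan2(*(b-a)[1::-1])))
print("yawY",np.degrees(np.arctan2(*(FL-FR)[1::-1]))-90)
print("houseFL",onz("scene",*A(215,403),.006),"houseBR",onz("side",*B(472,325),.006))
print("cap",onz("scene",*A(385,352),.063),"rodend",onz("scene",*A(612,535),.032))
print("tab top",onz("scene",*A(558,122),.1))
E
```

```text
BL [0.8439 0.1207 0.006 ]
FL [0.506  0.1075 0.006 ]
FR [ 0.5196 -0.1571  0.006 ]
FRs [ 0.5246 -0.1608  0.003 ]
BRs [ 0.8592 -0.1445  0.006 ]
0.3380779862271289 0.26490697692038534 0.3350501653116846 0.2655911207952856
yaw 2.2350324573403464
yaw 2.793864661329214
yaw 2.1243531426979496
yawY 2.92687153162332
houseFL [0.7205 0.0829 0.006 ] houseBR [ 0.8567 -0.0277  0.006 ]
cap [0.6256 0.0237 0.063 ] rodend [0.4436 0.0304 0.032 ]
tab top [ 0.682  -0.2115  0.1   ]
```

```bash
cat >> h.py <<'E'
def tri(a,b,tag="0"):
    o1,r1=ray("scene",*a,tag);o2,r2=ray("side",*b,tag)
    s=np.linalg.lstsq(np.c_[r1,-r2],o2-o1,rcond=None)[0];p,q=o1+s[0]*r1,o2+s[1]*r2;return (p+q)/2,np.linalg.norm(p-q)
def cham(P,o=np.array([.7255,.025,0]),yaw=2.6):
    t=np.radians(yaw);d=np.asarray(P)-o;return np.array([np.cos(t)*d[0]+np.sin(t)*d[1],-np.sin(t)*d[0]+np.cos(t)*d[1],d[2]])
E
python3 - <<'E'
from h import *
np.set_printoptions(precision=4,suppress=True)
for n,a,b in(("tabtop back?",(537,118),(332,318)),("tabtop front",(582,131),(288,332)),("probe top",(155,15),(378,37)),("flap left top",(147,237),(290,165)),("flap right top",(283,152),(397,235))):
    P,e=tri(A(*a),B(*b));print(n,P,e,cham(P))
P=onz("scene",*A(639,213),.15);print(P,cham(P))
E
```

```text
tabtop back? [ 0.6492 -0.1471  0.1441] 0.0010315372496871342 [-0.084  -0.1685  0.1441]
tabtop front [ 0.6143 -0.1498  0.1472] 0.000999296440690614 [-0.119  -0.1696  0.1472]
probe top [0.8097 0.0301 0.2302] 0.004244783981769581 [0.0844 0.0013 0.2302]
flap left top [0.7707 0.0852 0.114 ] 0.002149206818051057 [0.0479 0.0581 0.114 ]
flap right top [ 0.7777 -0.04    0.1136] 0.0017396554295431438 [ 0.0492 -0.0673  0.1136]
[ 0.5285 -0.0953  0.15  ] [-0.2023 -0.1112  0.15  ]
```

The rows are not in the units I measure in: shifts go in shares of 0.3 m and turns go in shares of 180 degrees. I convert before sending: -0.18 m / 0.3 = -0.6, -0.16 m / 0.3 = -0.5333, 16 degrees / 180 = 0.0889.

>>> advance(moves=[0, 0, -0.1333, 0, 0, 0.0444, 0, 0.0667, 0, -0.2667, 0, 0, 0.0889, 0, 0.1333, -0.1667, -0.4, 0, 0, 0.0889, 0, 0.2, -0.3333, -0.5333, 0, 0, 0.0889, 0, 0.3333, -0.4333, -0.6, 0, 0, 0.0889, 0, 0.4, -0.5333, -0.6, 0, 0, 0.0889, 0, 0.4, -0.5333, -0.6, 0, 0, 0.0889, 0, 0.4, -0.5333, -0.6, 0, 0, 0.0889, 0, 0.4, -0.5333, -0.6, 0, 0, 0.0889, 0])

```text
time_s: 1.0
position: [0.2612, -0.4034, 0.4022]
tcp_rot: [[0.999, 0.044, -0.001], [0.044, -0.999, -0.001], [-0.001, 0.001, -1.0]]
force: [-0.5, -0.7, -0.2]
opening: 0.257
grasp_force: 0.0
```

```bash
python3 - <<'E'
from rig import bot, telemetry, ticket, capture
import cv2,numpy as np
s=telemetry.read_state();print(s["position"],s["tcp_rot"])
c=capture("wrist");print(c["K"],c["mount"])
np.savez("pics/wrist1.npz",pos=s["position"],rot=s["tcp_rot"],**c)
cv2.imwrite("pics/wrist1.png",cv2.resize(c["color"][:,:,::-1],(784,588),interpolation=cv2.INTER_CUBIC))
E
```

```text
[ 0.26121128 -0.40338476  0.40220411] [[ 9.99033663e-01  4.39473553e-02 -6.08342631e-04]
 [ 4.39469683e-02 -9.99033663e-01 -6.35593115e-04]
 [-6.35687403e-04  6.08244104e-04 -9.99999613e-01]]
[[325.1922621    0.         277.37070246]
 [  0.         325.1922621  213.85986789]
 [  0.           0.           1.        ]] [[ 8.28977807e-04  9.66639759e-01  2.56138419e-01  6.95714749e-02]
 [ 9.99999050e-01 -5.19158247e-04 -1.27719230e-03  6.57868001e-04]
 [-1.10160849e-03  2.56139234e-01 -9.66639270e-01 -1.61524202e-01]
 [ 0.00000000e+00  0.00000000e+00  0.00000000e+00  1.00000000e+00]]
```

View pics/wrist1.png

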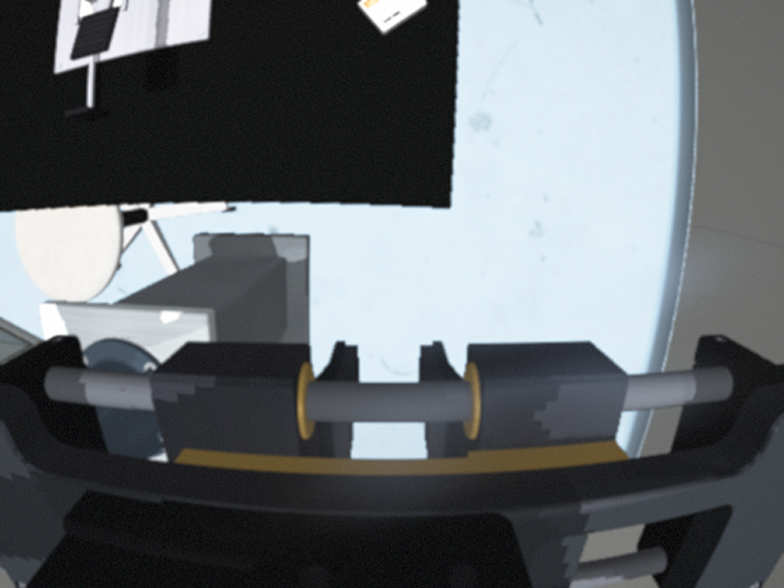

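The wrist picture shows the plate at upper left, the push plate near (85,111), the paddle near (95,30) and the carton near (393,10), in 1.4x pixels. I'll move closer for a better fix.

In the tool's units: -0.3 m / 0.3 = -1, -0.16 m / 0.3 = -0.5333.

>>> advance(moves=[0.1, -0.1333, 0, 0, 0, 0, 0, 0.2, -0.2667, 0, 0, 0, 0, 0, 0.2667, -0.4, 0, 0, 0, 0, 0, 0.3333, -0.5333, 0, 0, 0, 0, 0, 0.4, -0.6667, 0, 0, 0, 0, 0, 0.4667, -0.8, 0, 0, 0, 0, 0, 0.5333, -0.9333, 0, 0, 0, 0, 0, 0.5333, -1, 0, 0, 0, 0, 0, 0.5333, -1, 0, 0, 0, 0, 0, 0.5333, -1, 0, 0, 0, 0, 0, 0.5333, -1, 0, 0, 0, 0, 0, 0.5333, -1, 0, 0, 0, 0, 0])

```text
time_s: 2.25
position: [0.4082, -0.0977, 0.4023]
tcp_rot: [[0.999, 0.041, -0.001], [0.041, -0.999, -0.0], [-0.001, 0.0, -1.0]]
force: [-0.1, -0.3, 0.1]
opening: 0.005
grasp_force: 0.0
```

```bash
python3 - <<'E'
from rig import bot, telemetry, ticket, capture
import cv2,numpy as np
s=telemetry.read_state();print(s["position"],s["tcp_rot"])
c=capture("wrist")
np.savez("pics/wrist2.npz",pos=s["position"],rot=s["tcp_rot"],**c)
cv2.imwrite("pics/wrist2.png",cv2.resize(c["color"][:400:,80:480,::-1],(600,600),interpolation=cv2.INTER_CUBIC))
E
```

```text
[ 0.4082351  -0.09770433  0.40226068] [[ 9.99156796e-01  4.10537202e-02 -5.36821058e-04]
 [ 4.10536695e-02 -9.99156937e-01 -1.05084433e-04]
 [-5.40682591e-04  8.29573512e-05 -9.99999850e-01]]
```

View pics/wrist2.png

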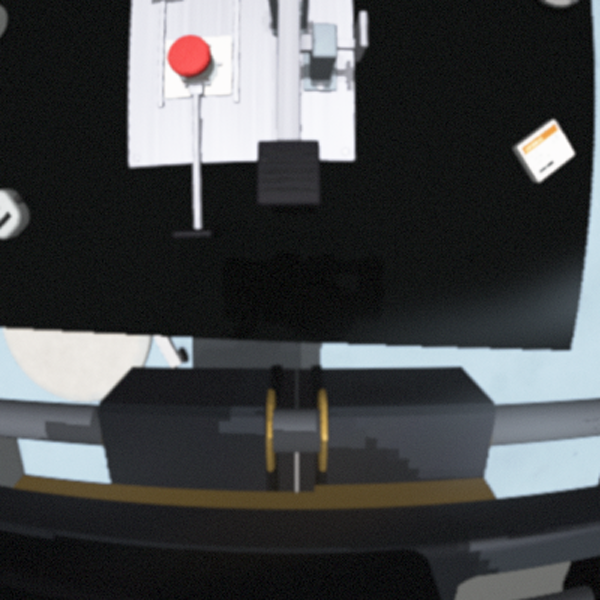

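The picture shows the paddle centre near (288,172), the push plate top edge from (173,233) to (212,233), the cap near (189,55), the tab top near (363,35) and the plate's front corners at (129,167) and (355,160). These are in 1.5x pixels.

```bash
cat >> h.py <<'E'
def wz(u,v,z,tag):
    d=np.load(f"pics/wrist{tag}.npz");K,M=d["K"],d["mount"];x,y=(u-K[0,2])/K[0,0],(v-K[1,2])/K[1,1];t=np.hypot(x,y)
    c=np.array([np.sin(t)*x/t,-np.sin(t)*y/t,-np.cos(t)])
    o=d["pos"]+d["rot"]@M[:3,3];r=d["rot"]@M[:3,:3]@c;return o+r*(z-o[2])/r[2]
def W(u,v):return (u+.5)/1.5-.5+80,(v+.5)/1.5-.5
E
python3 - <<'E'
from h import *
np.set_printoptions(precision=4,suppress=True)
for n,p,z in(("FL",(129,167),.006),("FR",(355,160),.006),("railL end",(162,106),.006),("railR end",(237,103),.006),("pad",(288.5,172),.163),("padL",(258,142),.155),("padR",(319,142),.155),("ppL",(173,234),.054),("ppR",(212,233),.054),("rod",(199,228),.032),("rod front",(197,95),.032),("cap",(189,55),.065),("trayBL",(165,97),.012),("trayBR",(232,94),.012),("tabtop f",(365,57),.146),("tabtop f lever side",(360,57),.146)):
    P=wz(*W(*p),z,"2");print(n,P,cham(P))
E
```

```text
FL [0.5082 0.1011 0.006 ] [-0.2137  0.0859  0.006 ]
FR [ 0.521  -0.1608  0.006 ] [-0.2128 -0.1763  0.006 ]
railL end [0.5799 0.0632 0.006 ] [-0.1437  0.0447  0.006 ]
railR end [ 0.582  -0.0247  0.006 ] [-0.1456 -0.0431  0.006 ]
pad [ 0.4961 -0.0889  0.163 ] [-0.2344 -0.1033  0.163 ]
padL [ 0.5209 -0.0625  0.155 ] [-0.2083 -0.0781  0.155 ]
padR [ 0.5228 -0.1128  0.155 ] [-0.2087 -0.1285  0.155 ]
ppL [0.433  0.0334 0.054 ] [-0.2918  0.0217  0.054 ]
ppR [ 0.4347 -0.0091  0.054 ] [-0.292  -0.0209  0.054 ]
rod [0.4382 0.0093 0.032 ] [-0.2878 -0.0026  0.032 ]
rod front [0.5866 0.0166 0.032 ] [-0.1391 -0.0021  0.032 ]
cap [0.6242 0.0207 0.065 ] [-0.1014  0.0003  0.065 ]
trayBL [0.5895 0.0584 0.012 ] [-0.1344  0.0396  0.012 ]
trayBR [ 0.5915 -0.0193  0.012 ] [-0.1359 -0.0381  0.012 ]
tabtop f [ 0.6027 -0.1495  0.146 ] [-0.1306 -0.1687  0.146 ]
tabtop f lever side [ 0.6023 -0.1452  0.146 ] [-0.1308 -0.1644  0.146 ]
```

In the tool's units: 0.22 m / 0.3 = 0.7333, 0.2 m / 0.3 = 0.6667.

>>> advance(moves=[0.15, -0.0067, 0, 0, 0, 0, 0, 0.3, -0.0167, 0.1, 0, 0, 0, 0, 0.3, -0.0167, 0.2667, 0, 0, 0, 0, 0.3, -0.0167, 0.4333, 0, 0, 0, 0, 0.3, -0.0167, 0.5667, 0, 0, 0, 0, 0.3, -0.0167, 0.6667, 0, 0, 0, 0, 0.3, -0.0167, 0.7333, 0, 0, 0, 0, 0.3, -0.0167, 0.7333, 0, 0, 0, 0, 0.3, -0.0167, 0.7333, 0, 0, 0, 0])

```text
time_s: 3.2
position: [0.4982, -0.0881, 0.1828]
tcp_rot: [[0.999, 0.042, 0.0], [0.042, -0.999, -0.0], [0.0, 0.0, -1.0]]
force: [-0.1, -0.5, 0.6]
opening: 0.006
grasp_force: 0.0
```

>>> advance(moves=[0, 0, 0.0333, 0, 0, 0, 0, 0, 0, 0.0667, 0, 0, 0, 0, 0, 0, 0.1, 0, 0, 0, 0, 0, 0, 0.1333, 0, 0, 0, 0, 0, 0, 0.1333, 0, 0, 0, 0])

```text
time_s: 3.7
position: [0.4966, -0.0874, 0.1422]
tcp_rot: [[0.999, 0.044, -0.002], [0.044, -0.999, -0.0], [-0.002, 0.0, -1.0]]
force: [-0.7, -0.0, 1.3]
opening: 0.007
grasp_force: 0.8
```

```bash
python3 - <<'E'
from rig import bot, telemetry, ticket, capture
import cv2,numpy as np
s=telemetry.read_state();print(s["force"],s["moment"],s["position"])
c=capture("scene");w=capture("wrist")
a=cv2.resize(c["color"][160:285,195:395,::-1],(800,500)[:2],interpolation=cv2.INTER_CUBIC)
b=w["color"][:,:,::-1]
cv2.imwrite("pics/c3.png",np.hstack([cv2.resize(a,(400,250)),cv2.resize(b[:300,100:460],(300,250))]))
E
```

```text
[-0.73443929 -0.03963032  1.29720165] [-0.0448596   0.14932747  0.04126872] [ 0.49664292 -0.08739375  0.14220114]
```

View pics/c3.png

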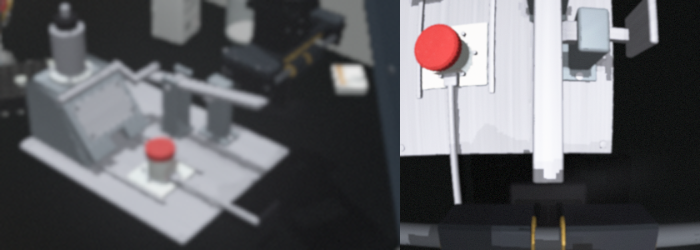

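The scene crop shows the fingers over the lever's paddle, and the wrist crop shows the lever in line at (548,180). I'll keep pressing.

In the tool's units: 0.03 m / 0.3 = 0.1, 0.02 m / 0.3 = 0.0667.

>>> advance(moves=[0, 0, 0.0333, 0, 0, 0, 0, 0, 0, 0.0667, 0, 0, 0, 0, 0, 0, 0.1, 0, 0, 0, 0, 0, 0, 0.1, 0, 0, 0, 0])

```text
time_s: 4.2
position: [0.4967, -0.0872, 0.1119]
tcp_rot: [[0.999, 0.044, -0.003], [0.044, -0.999, 0.0], [-0.003, -0.001, -1.0]]
force: [-2.8, 0.1, 3.2]
opening: 0.004
grasp_force: 1.6
```

>>> advance(moves=[0, 0, 0.0333, 0, 0, 0, 0, 0, 0, 0.0667, 0, 0, 0, 0, 0, 0, 0.1, 0, 0, 0, 0, 0, 0, 0.1167, 0, 0, 0, 0, 0, 0, 0.1167, 0, 0, 0, 0])

```text
time_s: 4.7
position: [0.4983, -0.0872, 0.0776]
tcp_rot: [[0.999, 0.043, 0.001], [0.043, -0.999, 0.0], [0.001, -0.0, -1.0]]
force: [-1.7, 0.3, 4.8]
opening: 0.006
grasp_force: 2.4
```

In the tool's units: 0.028 m / 0.3 = 0.0933, 0.026 m / 0.3 = 0.0867.

>>> advance(moves=[0, 0, 0.0267, 0, 0, 0, 0, 0, 0, 0.0533, 0, 0, 0, 0, 0, 0, 0.0733, 0, 0, 0, 0, 0, 0, 0.0867, 0, 0, 0, 0, 0, 0, 0.0933, 0, 0, 0, 0, 0, 0, 0.0933, 0, 0, 0, 0])

```text
time_s: 5.3
position: [0.5029, -0.0873, 0.0524]
tcp_rot: [[0.999, 0.042, 0.012], [0.042, -0.999, -0.002], [0.011, 0.002, -1.0]]
force: [3.8, 5.9, 19.1]
opening: 0.006
grasp_force: 8.8
```

In the tool's units: 0.006 m / 0.3 = 0.02, -0.003 m / 0.3 = -0.01.

>>> advance(moves=[-0.0067, 0, 0.01, 0, 0, 0, 0, -0.01, 0, 0.02, 0, 0, 0, 0, -0.01, 0, 0.02, 0, 0, 0, 0, -0.01, 0, 0.02, 0, 0, 0, 0])

```text
time_s: 5.7
position: [0.5036, -0.0876, 0.0482]
tcp_rot: [[0.999, 0.041, 0.02], [0.041, -0.999, -0.003], [0.02, 0.004, -1.0]]
force: [6.8, 11.3, 26.9]
opening: 0.004
grasp_force: 11.7
```

In the tool's units: 0.004 m / 0.3 = 0.0133, 0.003 m / 0.3 = 0.01.

>>> advance(moves=[0, 0, 0.01, 0, 0, 0, 0, 0, 0, 0.0133, 0, 0, 0, 0, 0, 0, 0.0133, 0, 0, 0, 0])

```text
time_s: 6.0
position: [0.5044, -0.0876, 0.0455]
tcp_rot: [[0.999, 0.041, 0.022], [0.041, -0.999, -0.004], [0.022, 0.005, -1.0]]
force: [5.8, 12.3, 36.9]
opening: 0.008
grasp_force: 16.7
```

>>> advance(moves=[0, 0, -0.0167, 0, 0, 0, 0, 0, 0, -0.0333, 0, 0, 0, 0, 0, 0, -0.04, 0, 0, 0, 0, 0, 0, -0.04, 0, 0, 0, 0, 0, 0, -0.04, 0, 0, 0, 0])

```text
time_s: 6.5
position: [0.4991, -0.0883, 0.0532]
tcp_rot: [[0.999, 0.043, 0.01], [0.043, -0.999, -0.003], [0.009, 0.003, -1.0]]
force: [2.8, 1.4, 7.6]
opening: 0.009
grasp_force: 3.3
```

>>> advance(moves=[0, 0, -0.0333, 0, 0, 0, 0, 0, 0, -0.0333, 0, 0, 0, 0, 0, 0, -0.0333, 0, 0, 0, 0])

```text
time_s: 6.8
position: [0.4949, -0.0874, 0.0617]
tcp_rot: [[0.999, 0.043, 0.001], [0.043, -0.999, -0.0], [0.001, 0.0, -1.0]]
force: [-0.7, -0.3, 0.9]
opening: 0.007
grasp_force: 0.0
```

In the tool's units: -0.102 m / 0.3 = -0.34, -0.096 m / 0.3 = -0.32.

>>> advance(moves=[0, 0, -0.1, 0, 0, 0, 0, 0, 0, -0.2333, 0, 0, 0, 0, -0.1, -0.1, -0.2333, 0, 0, 0, 0, -0.2, -0.2, -0.2333, 0, 0, 0, 0, -0.3, -0.3, -0.2333, 0, 0, 0, 0, -0.32, -0.34, -0.2333, 0, 0, 0, 0, -0.32, -0.34, -0.2333, 0, 0, 0, 0, -0.32, -0.34, -0.2333, 0, 0, 0, 0, -0.32, -0.34, -0.2333, 0, 0, 0, 0])

```text
time_s: 7.7
position: [0.3968, 0.0092, 0.1316]
tcp_rot: [[0.999, 0.043, 0.003], [0.043, -0.999, -0.001], [0.003, 0.001, -1.0]]
force: [0.7, 0.1, 0.4]
opening: 0.005
grasp_force: 0.0
```

```bash
python3 - <<'E'
from rig import bot, telemetry, ticket, capture
import cv2,numpy as np
s=telemetry.read_state()
c=capture("scene");w=capture("wrist")
np.savez("pics/wrist4.npz",pos=s["position"],rot=s["tcp_rot"],**w)
a=cv2.resize(c["color"][160:285,195:360,::-1],(396,300),interpolation=cv2.INTER_CUBIC)
b=cv2.resize(w["color"][:300,80:480,::-1],(400,300))
cv2.imwrite("pics/c4.png",np.hstack([a,b]))
E
```

```text
(no output)
```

View pics/c4.png

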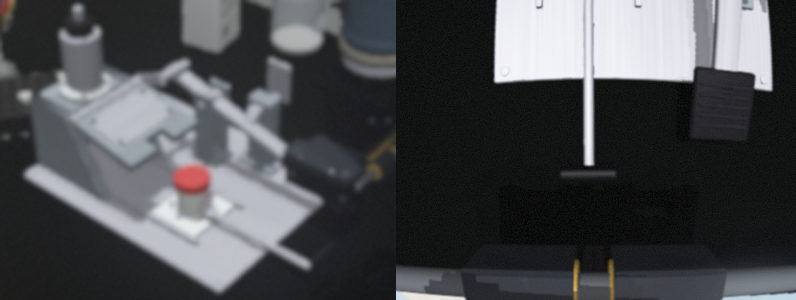

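The flap now stands open, held by the latched lever. The push plate is near wrist pixel (272,176), between the fingers' lines.

In the tool's units: 0.1 m / 0.3 = 0.3333, 0.08 m / 0.3 = 0.2667.

```bash
python3 - <<'E'
from h import *
np.set_printoptions(precision=4,suppress=True)
for u in(244,301):
    P=wz(u,177,.054,"4");print(P,cham(P))
E
```

```text
[0.4305 0.0345 0.054 ] [-0.2943  0.0228  0.054 ]
[ 0.4323 -0.0079  0.054 ] [-0.2944 -0.0196  0.054 ]
```

>>> advance(moves=[0, 0, 0.1333, 0, 0, 0, 0, 0, 0, 0.2667, 0, 0, 0, 0, 0, 0, 0.3333, 0, 0, 0, 0, 0, 0, 0.3333, 0, 0, 0, 0, 0, 0, 0.3333, 0, 0, 0, 0])

```text
time_s: 8.3
position: [0.3949, 0.0099, 0.0313]
tcp_rot: [[0.999, 0.043, -0.001], [0.043, -0.999, 0.0], [-0.001, -0.0, -1.0]]
force: [-1.0, 0.1, 0.3]
opening: 0.008
grasp_force: 0.0
```

In the tool's units: 0.1 m / 0.3 = 0.3333, 0.02 m / 0.3 = 0.0667.

>>> advance(moves=[0.0333, 0, 0, 0, 0, 0, 0, 0.0533, 0, 0, 0, 0, 0, 0, 0.0667, 0, 0, 0, 0, 0, 0, 0.08, 0, 0, 0, 0, 0, 0, 0.0933, 0, 0, 0, 0, 0, 0, 0.11, 0, 0, 0, 0, 0, 0, 0.13, 0, 0, 0, 0, 0, 0, 0.1533, 0, 0, 0, 0, 0, 0, 0.1767, 0, 0, 0, 0, 0, 0, 0.2, 0, 0, 0, 0, 0, 0, 0.2233, 0, 0, 0, 0, 0, 0, 0.2467, 0, 0, 0, 0, 0, 0, 0.27, 0, 0, 0, 0, 0, 0, 0.2933, 0, 0, 0, 0, 0, 0, 0.3167, 0, 0, 0, 0, 0, 0, 0.3333, 0, 0, 0, 0, 0, 0, 0.3333, 0, 0, 0, 0, 0, 0])

```text
time_s: 10.0
position: [0.4965, 0.0144, 0.0317]
tcp_rot: [[0.999, 0.043, 0.004], [0.043, -0.999, -0.001], [0.003, 0.001, -1.0]]
force: [-0.6, 0.5, -0.5]
opening: 0.002
grasp_force: 0.6
```

In the tool's units: 0.078 m / 0.3 = 0.26, 0.072 m / 0.3 = 0.24.

>>> advance(moves=[0.0133, 0, 0, 0, 0, 0, 0, 0.0333, 0, 0, 0, 0, 0, 0, 0.0567, 0, 0, 0, 0, 0, 0, 0.08, 0, 0, 0, 0, 0, 0, 0.1033, 0, 0, 0, 0, 0, 0, 0.1267, 0, 0, 0, 0, 0, 0, 0.15, 0, 0, 0, 0, 0, 0, 0.1733, 0, 0, 0, 0, 0, 0, 0.1967, 0, 0, 0, 0, 0, 0, 0.22, 0, 0, 0, 0, 0, 0, 0.24, 0, 0, 0, 0, 0, 0, 0.26, 0, 0, 0, 0, 0, 0])

```text
time_s: 11.2
position: [0.5728, 0.0181, 0.0315]
tcp_rot: [[0.999, 0.043, -0.0], [0.043, -0.999, 0.0], [-0.0, -0.0, -1.0]]
force: [-4.0, -0.7, 1.4]
opening: 0.004
grasp_force: 2.1
```

```bash
python3 - <<'E'
from rig import bot, telemetry, ticket, capture
import cv2
s=telemetry.read_state();print(s["force"])
w=capture("scene")
cv2.imwrite("pics/c5.png",cv2.resize(w["color"][160:285,195:360,::-1],(660,500),interpolation=cv2.INTER_CUBIC))
E
```

```text
[-3.96015045 -0.72152879  1.40785206]
```

View pics/c5.png

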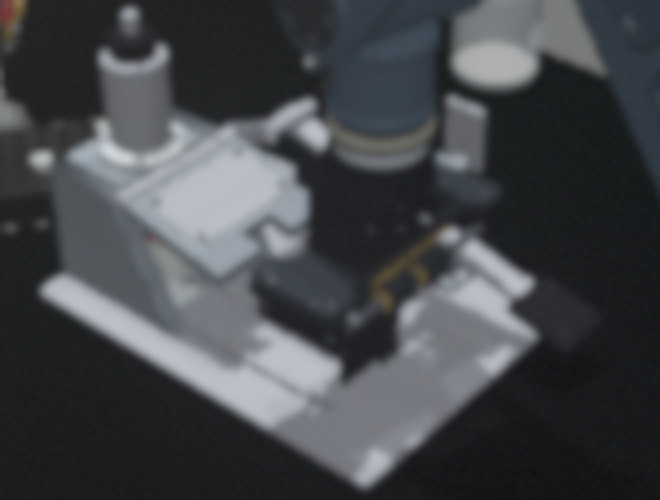

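The jar is inside under the raised flap, with the gripper body clear of the flap and lever. About 18 mm of push remains.

In the tool's units: 0.015 m / 0.3 = 0.05, 0.012 m / 0.3 = 0.04.

>>> advance(moves=[0.0133, 0, 0, 0, 0, 0, 0, 0.0267, 0, 0, 0, 0, 0, 0, 0.04, 0, 0, 0, 0, 0, 0, 0.05, 0, 0, 0, 0, 0, 0, 0.05, 0, 0, 0, 0, 0, 0])

```text
time_s: 11.75
position: [0.5865, 0.0187, 0.0315]
tcp_rot: [[0.999, 0.044, -0.002], [0.044, -0.999, -0.0], [-0.002, -0.0, -1.0]]
force: [-5.5, -0.3, 2.5]
opening: 0.003
grasp_force: 2.9
```

>>> advance(moves=[0.0067, 0, 0, 0, 0, 0, 0, 0.0133, 0, 0, 0, 0, 0, 0, 0.0133, 0, 0, 0, 0, 0, 0])

```text
time_s: 12.05
position: [0.5863, 0.0188, 0.0309]
tcp_rot: [[0.999, 0.044, -0.011], [0.044, -0.999, 0.0], [-0.011, -0.001, -1.0]]
force: [-11.2, -3.0, 4.7]
opening: 0.004
grasp_force: 5.8
```

In the tool's units: 0.008 m / 0.3 = 0.0267, 0.007 m / 0.3 = 0.0233.

>>> advance(moves=[0.0133, 0, 0, 0, 0, 0, 0, 0.0233, 0, 0, 0, 0, 0, 0, 0.0267, 0, 0, 0, 0, 0, 0, 0.0267, 0, 0, 0, 0, 0, 0])

```text
time_s: 12.45
position: [0.5857, 0.0192, 0.0295]
tcp_rot: [[0.999, 0.046, -0.03], [0.046, -0.999, 0.001], [-0.029, -0.002, -1.0]]
force: [-23.0, -6.4, 8.9]
opening: 0.008
grasp_force: 11.4
```

```bash
python3 - <<'E'
from rig import bot, telemetry, ticket, capture
import cv2,numpy as np
s=telemetry.read_state()
w=capture("wrist")
np.savez("pics/wrist6.npz",pos=s["position"],rot=s["tcp_rot"],**w)
cv2.imwrite("pics/c6.png",cv2.resize(w["color"][:300,100:460,::-1],(720,600),interpolation=cv2.INTER_CUBIC))
E
```

```text
(no output)
```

View pics/c6.png

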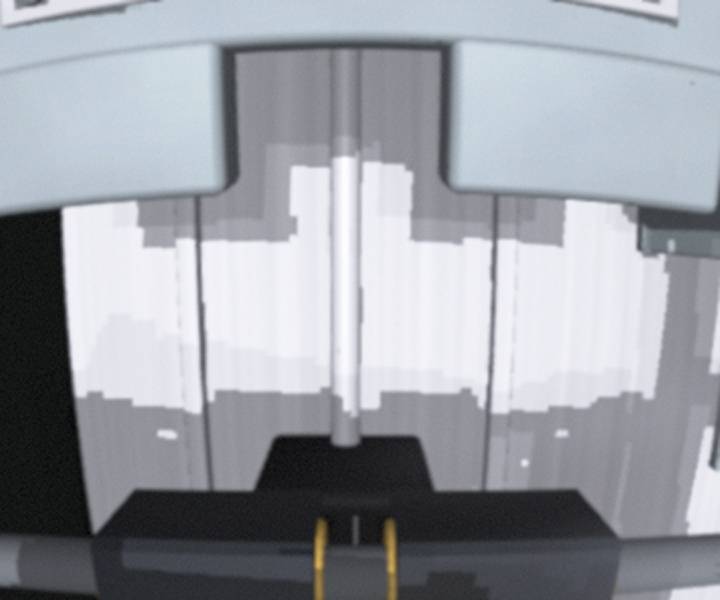

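The push plate is against the fingers, with the lower edge of its front face at about row 437 of the 2x picture. The rod runs straight under the flap's notch. I'll check its position against home.

```bash
python3 - <<'E'
from h import *
np.set_printoptions(precision=4,suppress=True)
for p,z in(((275,437),.01),((416,437),.01),((345,443),.028),((203,430),.012),((490,430),.012)):
    P=wz(p[0]/2+100,p[1]/2,z,"6");print(P,cham(P))
E
```

```text
[0.6031 0.0423 0.01  ] [-0.1215  0.0228  0.01  ]
[0.605  0.0015 0.01  ] [-0.1214 -0.018   0.01  ]
[0.6081 0.0219 0.028 ] [-0.1175  0.0022  0.028 ]
[0.6048 0.0632 0.012 ] [-0.1188  0.0436  0.012 ]
[ 0.6087 -0.0196  0.012 ] [-0.1187 -0.0393  0.012 ]
```

The stop is rigid (23 N, no motion), and the front face lies within error of the home position (-0.117), so the sled is home. I'll back off, rise and go to the latch tab.

In the tool's units: -0.19 m / 0.3 = -0.6333, 0.14 m / 0.3 = 0.4667.

>>> advance(moves=[-0.05, 0, 0, 0, 0, 0, 0, -0.1, 0, 0, 0, 0, 0, 0, -0.1667, 0, 0, 0, 0, 0, 0, -0.2167, 0, -0.0333, 0, 0, 0, 0, -0.2167, 0, -0.1667, 0, 0, 0, 0, -0.2167, 0, -0.3333, 0, 0, 0, 0, -0.2167, 0, -0.5, 0, 0, 0, 0, -0.2167, 0, -0.6333, 0, 0, 0, 0, -0.2167, 0.1667, -0.6333, 0, 0, 0, 0, -0.2167, 0.3333, -0.6333, 0, 0, 0, 0, -0.1333, 0.45, -0.6333, 0, 0, 0, 0, -0.0333, 0.4667, -0.6333, 0, 0, 0, 0, 0.0667, 0.4667, -0.6333, 0, 0, 0, 0, 0.0667, 0.4667, -0.6333, 0, 0, 0, 0, 0.0667, 0.4667, -0.6333, 0, 0, 0, 0])

```text
time_s: 14.0
position: [0.6268, -0.1202, 0.2217]
tcp_rot: [[0.999, 0.044, 0.003], [0.044, -0.999, -0.001], [0.003, 0.001, -1.0]]
force: [0.3, -0.6, 0.1]
opening: 0.007
grasp_force: 0.0
```

```bash
python3 - <<'E'
from rig import bot, telemetry, ticket, capture
from h import *
import cv2
s=telemetry.read_state();p=s["position"]
w=capture("wrist");np.savez("pics/wrist7.npz",pos=p,rot=s["tcp_rot"],**w)
for n in("scene","side"):
    c=capture(n);np.savez(f"pics/{n}7.npz",**c)
print(p,cham(p),s["tcp_rot"])
E
```

```text
[ 0.62681026 -0.1201609   0.22171273] [-0.10517308 -0.1405346   0.22171273] [[ 9.99035771e-01  4.38171968e-02  2.75332278e-03]
 [ 4.38198520e-02 -9.99039033e-01 -9.11523344e-04]
 [ 2.71073653e-03  1.03129462e-03 -9.99995794e-01]]
```

In the tool's units: 0.08 m / 0.3 = 0.2667, 0.07 m / 0.3 = 0.2333.

>>> advance(moves=[0, 0, 0.1, 0, 0, 0, 0, 0, 0, 0.2, 0, 0, 0, 0, 0, 0, 0.2333, 0, 0, 0, 0, 0, 0, 0.2667, 0, 0, 0, 0, 0, 0, 0.2667, 0, 0, 0, 0])

```text
time_s: 14.65
position: [0.6249, -0.1196, 0.141]
tcp_rot: [[0.999, 0.044, -0.001], [0.044, -0.999, 0.0], [-0.001, -0.0, -1.0]]
force: [0.1, -0.7, 0.3]
opening: 0.009
grasp_force: 0.0
```

>>> advance(moves=[0, 0, 0.0333, 0, 0, 0, 0, 0, 0, 0.06, 0, 0, 0, 0, 0, 0, 0.06, 0, 0, 0, 0])

```text
time_s: 14.95
position: [0.6247, -0.1195, 0.1227]
tcp_rot: [[0.999, 0.043, -0.002], [0.043, -0.999, 0.001], [-0.002, -0.001, -1.0]]
force: [0.3, -0.5, 0.5]
opening: 0.005
grasp_force: 0.0
```

In the tool's units: 0.012 m / 0.3 = 0.04, 0.009 m / 0.3 = 0.03.

>>> advance(moves=[0, 0.01, 0, 0, 0, 0, 0, 0, 0.02, 0, 0, 0, 0, 0, 0, 0.03, 0, 0, 0, 0, 0, 0, 0.04, 0, 0, 0, 0, 0, 0, 0.04, 0, 0, 0, 0, 0])

```text
time_s: 15.45
position: [0.6261, -0.1325, 0.1238]
tcp_rot: [[0.999, 0.043, 0.001], [0.043, -0.999, -0.0], [0.001, 0.0, -1.0]]
force: [0.9, 0.2, 0.6]
opening: 0.002
grasp_force: 0.0
```

>>> advance(moves=[0, 0.01, 0, 0, 0, 0, 0, 0, 0.02, 0, 0, 0, 0, 0, 0, 0.02, 0, 0, 0, 0, 0])

```text
time_s: 15.75
position: [0.6258, -0.1343, 0.1234]
tcp_rot: [[0.999, 0.042, -0.001], [0.042, -0.999, 0.007], [-0.001, -0.007, -1.0]]
force: [0.6, 7.6, 1.6]
opening: 0.005
grasp_force: 4.3
```

In the tool's units: 0.014 m / 0.3 = 0.0467, 0.012 m / 0.3 = 0.04.

>>> advance(moves=[0, 0.0133, 0, 0, 0, 0, 0, 0, 0.0267, 0, 0, 0, 0, 0, 0, 0.04, 0, 0, 0, 0, 0, 0, 0.0467, 0, 0, 0, 0, 0, 0, 0.0467, 0, 0, 0, 0, 0])

```text
time_s: 16.25
position: [0.6266, -0.15, 0.1234]
tcp_rot: [[0.999, 0.043, -0.001], [0.043, -0.999, 0.003], [-0.001, -0.003, -1.0]]
force: [0.4, 5.3, 0.9]
opening: 0.003
grasp_force: 2.8
```

In the tool's units: -0.22 m / 0.3 = -0.7333, -0.19 m / 0.3 = -0.6333.

>>> advance(moves=[0, 0, 0, 0, 0, 0, 0, 0, 0, 0, 0, 0, 0, 0, 0, 0, 0, 0, 0, 0, 0, 0, 0, 0, 0, 0, 0, 0, 0, 0, 0, 0, 0, 0, 0, 0, 0, 0, 0, 0, 0, 0, 0, 0, 0, 0, 0, 0, 0, 0, 0, 0, 0, 0, 0, 0, 0, -0.0167, 0, 0, 0, 0, 0, 0, -0.04, 0, 0, 0, 0, 0, 0, -0.08, 0, 0, 0, 0, 0, 0, -0.08, 0, 0, 0, 0, 0, 0, -0.08, -0.1, 0, 0, 0, 0, 0, -0.08, -0.2333, 0, 0, 0, 0, 0, -0.08, -0.3667, 0, 0, 0, 0, 0, -0.08, -0.5, 0, 0, 0, 0, 0, -0.08, -0.6333, 0, 0, 0, 0, -0.0333, -0.08, -0.7333, 0, 0, 0, 0])

```text
time_s: 18.05
position: [0.6172, -0.1296, 0.3469]
tcp_rot: [[0.999, 0.043, 0.005], [0.043, -0.999, -0.004], [0.005, 0.004, -1.0]]
force: [0.1, -0.5, 1.4]
opening: 0.006
grasp_force: 0.0
```

>>> advance(moves=[-0.1333, 0.1333, 0, 0, 0, 0, 0, -0.2667, 0.2667, 0, 0, 0, 0, 0, -0.4, 0.4, 0, 0, 0, 0, 0, -0.5333, 0.5333, 0, 0, 0, 0, 0, -0.6667, 0.6667, 0, 0, 0, 0, 0, -0.6667, 0.8, 0, 0, 0, 0, 0, -0.6667, 0.8667, 0, 0, 0, 0, 0, -0.6667, 0.8667, 0, 0, 0, 0, 0, -0.6667, 0.8667, 0, 0, 0, 0, 0, -0.6667, 0.8667, 0, 0, 0, 0, 0])

```text
time_s: 19.05
position: [0.4271, -0.3958, 0.3435]
tcp_rot: [[0.999, 0.044, -0.001], [0.044, -0.999, 0.0], [-0.001, -0.0, -1.0]]
force: [0.0, 0.4, 0.1]
opening: 0.007
grasp_force: 0.0
```

```bash
python3 - <<'E'
from rig import bot, telemetry, ticket, capture
from h import *
import cv2
c=capture("scene");a=c["color"].astype(int);z=np.load("pics/scene0.npz")["color"].astype(int);l=np.load("pics/scene7.npz")["color"].astype(int)
# flap region in scene pixels (A crop 160..320,200..330), lever, jar, bystanders
for n,(u0,v0,u1,v1) in dict(flap=(228,205,258,228),lever=(285,198,325,206),paddle=(328,200,346,212),tab=(305,183,317,200),jar=(266,228,285,252),probe=(219,162,239,198),counter=(238,314,270,342),tape=(172,298,207,328),bottle=(155,248,186,295),glass=(358,190,382,208)).items():
    s=np.s_[v0:v1,u0:u1];print(n,"vs start",abs(a[s]-z[s]).mean().round(1),"vs before release",abs(a[s]-l[s]).mean().round(1))
red=(a[...,0]>130)&(a[...,1]<90);print("red px in chamber area",red[190:260,200:330].sum(),(((z[...,0]>130)&(z[...,1]<90))[190:260,200:330]).sum())
# rod/pushplate now: bright rod end
w=telemetry.read_state();print(w["time_s"],w["position"],w["force"])
E
```

```text
flap vs start 2.8 vs before release 30.1
lever vs start 2.6 vs before release 62.5
paddle vs start 1.7 vs before release 13.5
tab vs start 2.2 vs before release 10.2
jar vs start 52.6 vs before release 13.2
probe vs start 2.1 vs before release 2.2
counter vs start 2.3 vs before release 2.1
tape vs start 2.2 vs before release 2.1
bottle vs start 2.3 vs before release 2.1
glass vs start 2.1 vs before release 5.9
red px in chamber area 0 65
19.1 [ 0.42739108 -0.39548287  0.34360094] [-0.28057758 -0.22339099  0.26764407]
```

```bash
python3 - <<'E'
from rig import bot, telemetry, ticket, capture
from h import *
c=capture("scene");np.savez("pics/scene9.npz",**c);g=c["color"].max(2)
t=np.radians(2.6)
def wld(x,y,z):return np.array([.7255+np.cos(t)*x-np.sin(t)*y,.025+np.sin(t)*x+np.cos(t)*y,z])
for x in(-.125,-.117):
  for y in(.022,-.022):
    for z in(.01,.054):print(x,y,z,proj("scene",wld(x,y,z),"9").round(1))
m=g<70
sub=m[236:264,268:312];print("\n".join("%d "%(236+i)+"".join("#" if q else "." for q in r) for i,r in enumerate(sub)))
E
```

```text
-0.125 0.022 0.01 [277.4 253.5]
-0.125 0.022 0.054 [277.2 241.9]
-0.125 -0.022 0.01 [286.8 246.1]
-0.125 -0.022 0.054 [286.9 234.6]
-0.117 0.022 0.01 [275.3 252.4]
-0.117 0.022 0.054 [275.1 240.8]
-0.117 -0.022 0.01 [284.8 245. ]
-0.117 -0.022 0.054 [284.8 233.6]
236 ............................................
237 ............................................
238 ............................................
239 ...............##...........................
240 ..............###...........................
241 .............#####..........................
242 ............######..........................
243 ..........########..........................
244 ..........#######...........................
245 ..........#######...........................
246 .........########...........................
247 .........########...........................
248 .........#######............................
249 ..........#####.............................
250 ..........###...............................
251 ..........##................................
252 ..........#.................................
253 ............................................
254 ............................................
255 ............................................
256 ............................................
257 ............................................
258 ............................................
259 ............................................
260 ............................................
261 ............................................
262 ...........................................#
263 ..........................................##
```

```bash
python3 -c "
from rig import bot, telemetry, ticket, capture
print(ticket.hand_in())"
```

```text
the job is handed in; nothing more can be done
None
```

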